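# Slide three pressed sample pellets into their changer pockets

## Task

Load the sample changer plate: slide each of the three pellets across the deck, without lifting it, and let it drop into the pocket of its own size, so that every pellet lies flat on the bottom of its pocket. Keep the pellets on the plate, and leave the two brass weights standing where they are.

Things in the scene. Friction and masses are not known exactly. Their poses are not given: they have to be found in the camera images.
- station: fixed aluminium plate, flat deck 24 mm above the worktop. Origin on the worktop; x to its back, y to its left, z up. It spans x -165 to 135, y -130 to 130 mm; a dark rail at the back (x 125 to 135 mm) stands 12 mm above the deck; other edges are open. Three steel inserts (80 mm square, flush with the deck), each with a pocket, lie at x 85, y -80, 0, 80 mm in any order
- pocket_small (a point): centre of the mouth of the small round pocket, level with the deck: diameter 33 mm, depth 12 mm, closed bottom, in the middle of its insert; z up
- pellet_small: the small pellet: loose flat round disc, a grey pressed sample in a steel ring, diameter 30 mm, 10 mm thick. Origin at the centre of its underside, z up along its axis
- pocket_medium (a point): centre of the mouth of the medium round pocket, level with the deck: diameter 41 mm, depth 12 mm, closed bottom, in the middle of its insert; z up
- pellet_medium: the medium pellet: loose flat round disc, a grey pressed sample in a steel ring, diameter 38 mm, 10 mm thick. Origin at the centre of its underside, z up along its axis
- pocket_large (a point): centre of the mouth of the large round pocket, level with the deck: diameter 49 mm, depth 12 mm, closed bottom, in the middle of its insert; z up
- pellet_large: the large pellet: loose flat round disc, a grey pressed sample in a steel ring, diameter 46 mm, 10 mm thick. Origin at the centre of its underside, z up along its axis
- brass_big: larger brass weight standing on the deck, diameter 36 mm, 50 mm high, knob on top. Origin at the centre of its underside; bystander
- brass_mid: smaller brass weight standing on the deck, diameter 28 mm, 40 mm high, knob on top. Origin at the centre of its underside; bystander

How it is judged (in metres and radians):
At the end, for the whole second after the job is handed in: each pellet rests in its own pocket: within 4 mm of its axis, underside 9 mm or more below the deck, tilt under 0.12 rad; none was lifted over 8 mm off the deck or fell off the plate; no brass weight moved over 12 mm or tipped over 0.3 rad (horizontal distance between pellet_small and pocket_small below 0.004 m and z of pellet_small in the frame of pocket_small below -0.009 m and angle between each of pellet_small, pellet_medium, pellet_large's own z axis and vertical below 0.12 rad and linear speed of each of pellet_small, pellet_medium, pellet_large below 0.01 m/s and horizontal distance between pellet_medium and pocket_medium below 0.004 m and z of pellet_medium in the frame of pocket_medium below -0.009 m and horizontal distance between pellet_large and pocket_large below 0.004 m and z of pellet_large in the frame of pocket_large below -0.009 m); the robot touches nothing.
It fails at once if a pellet is lifted more than 8 mm off the deck (z of any of pellet_small, pellet_medium, pellet_large in the frame of station above 0.032 m).
It fails at once if a pellet falls off the plate (z of any of pellet_small, pellet_medium, pellet_large in the frame of station below 0.005 m).
It fails at once if the larger brass weight is shifted by more than 12 mm or knocked over (distance of brass_big from where it was at the start of the episode above 0.012 m or angle between brass_big's own z axis and vertical above 0.3 rad).
It fails at once if the smaller brass weight is shifted by more than 12 mm or knocked over (distance of brass_mid from where it was at the start of the episode above 0.012 m or angle between brass_mid's own z axis and vertical above 0.3 rad).
It also fails if it takes over 72 s, if anything falls off the work surface, if the arm or the gripper's body presses on something with over 40 N, if the wrist force passes 120 N, or if a joint passes its speed limit or range.

## Robot

A 6-joint arm with a two-finger parallel gripper is mounted at the origin on a cart in front of the work surface, level with it; the furniture and walls round the work are solid. World frame = base frame: x ahead of the robot, y to its left, z up, the work surface at z = 0. Lengths are in mm, angles in rad, forces in N, time in s.
With the tool pointing down it reaches from about 275 to 750 mm from the base axis. Payload 10.2 kg.
Tool frame: the origin (TCP) lies midway between the tips of the shut fingers; the grasp point (between the pads) lies 19 mm behind it; z points along the fingers, y is the line along which they close (so a half turn about z gives the same grasp; the last joint's range is limited). The gripper opens to 85 mm and grips with 20 to 120 N. Pads are 22 mm wide; open, the fingers measure 114 mm over their backs; the gripper's body (76 mm by 85 mm) begins 54 mm behind the grasp point. The pads swing forward as they close: fully open they stand 13 mm farther back than shut.
Start: joints at [1.087, 0.313, 1.498, -0, 1.331, -0.223], TCP at [135.386, 507.249, 197.794] pointing down, gripper open.
Joint ranges: [-2.94, 2.94], [-0.97, 2.17], [0.19, 2.56], [-1.23, 4.37], [0.02, 3.11], [-2.88, 2.88]. Speed limits (rad/s): [2.39, 2.39, 3.01, 3.14, 3.14, 3.14].

## Interface

Orientations are given as a unit quaternion [w, x, y, z].
In Python, from rig import ctrl gives the robot as it stands.
- The arm moves only by the tool arm_command, never from a script. Its argument "increments" is a list of rows, each an object with "dr": the turn, a rotation vector about the tool's x, y, z in units of pi/4 rad (1.0 is pi/4 rad), a list of three; "offset": the shift along the tool's x, y, z in units of 120 mm (1.0 is 120 mm), a list of three; "hand": the opening, from -1 (shut) to 1 (fully open). A call has 1 to 8 rows; each row shifts and turns the commanded pose from where the row before left it, along the tool's axes as they then stand; what a row does not reach is not made up. A row lasts 1/10 s, in which the tool goes at most 50 mm and 8.59 degrees, less where a joint would pass 70% of its speed; a pose out of reach is approached as far as the arm can. A call with a number of a shift or a turn outside -1 to 1 is refused whole. A call with a gripper value outside its range is refused whole. The fingers move at their own pace and stop on an object; "grip_force" is the grip in N (left out, the last holds). Time passes only in rows, so rows that do not move let the fingers close. It gives the time, the measured TCP pose, the force, the opening and the grip force at its end, in the units of the state.
- ctrl.sense(): the state, without advancing time (a new reading comes with each control period).
- ctrl.capture(name): name is "scene" or "top"; returns the picture (480x640x3 uint8, red, green, blue); there is no depth.
- ctrl.camera_info(name): a dict with "K" (3x3 intrinsics, pixels), "R" (3x3) and "t" (3): a world point X has camera coordinates R X + t. Camera axes: x right, y down, z forward; pixel columns grow to the right and rows downward; lengths in mm; the calibration is good to about 2 mm. A picture is of the moment at which its call begins. camera_info takes no time and is no camera call.
- ctrl.finish_job(): hands the job in; it is judged then, once.
The state is a dict: "time_s": time; "joints": joint angles; "dq": joint speeds; "tau": joint torques, N m; "eef_pos": TCP position; "ee_rot": TCP orientation; "force": force on the tool from outside, world axes, zero at the start; "wrist_torque": the same for the moment, N m; "grip_width": opening from 0.0 (shut) to 1.0 (fully open); "grip_force": force on a finger pad.
Only numpy, scipy, OpenCV 4.12 (cv2) and the standard library are available. Lean on these libraries where they do the work, as an engineer would, in place of code of your own. Each camera call takes 0.05 s, during which the arm holds its last target. There are 200 camera calls.

## Working session

There is one attempt and no reset: what is moved stays moved. The work goes in short steps, Python scripts to look and compute and a tool call to move; the robot and the scene stay as the last step left them, time stands still between calls to the robot, and variables do not carry over. Pictures are saved under pics/ and viewed, at most 10 in all, crops included, and the job is handed in when it is done.

Besides the shell and the picture viewer there is one more tool, called in YAML: its name, and indented under it one key for each argument. arm_command: Moves the arm, as the interface text tells. Shifts and turns lie within -1 to 1; 1 stands for 120 mm of shift or pi/4 rad of turn. Its arguments: {"type":"object","properties":{"increments":{"type":"array"},"grip_force":{"type":"number"}},"required":["increments"]}

```bash
mkdir -p pics; ls; python3 - <<'E'
from rig import ctrl
import cv2,numpy as np
s=ctrl.sense();print(s)
for n in("scene","top"):
    cv2.imwrite(f"pics/{n}0.png",ctrl.capture(n)[:,:,::-1]);c=ctrl.camera_info(n);print(n,c)
E
```

```text
pics
{'time_s': 0.0, 'joints': array([ 1.08661835e+00,  3.13445567e-01,  1.49843724e+00,  2.99609215e-05,
        1.33101541e+00, -2.23379398e-01]), 'dq': array([ 0.00022041, -0.00112196,  0.00076365,  0.00079193,  0.00109767,
       -0.00032188]), 'tau': array([-9.90328408e-04, -4.12255776e+01, -2.59745604e+01, -1.76471463e-04,
        4.08415348e-03, -1.99925188e-05]), 'eef_pos': array([135.2213307 , 506.97476557, 197.23731926]), 'ee_rot': array([-2.39801091e-04,  1.30033562e-01,  9.91509378e-01, -6.07313631e-04]), 'force': array([-0.88301825, -0.29035479,  0.87619763]), 'wrist_torque': array([-0.01236719,  0.01954646, -0.01535069]), 'grip_force': 0.0, 'grip_width': 0.9997702811849642}
scene {'K': array([[454.01007796,   0.        , 314.98795355],
       [  0.        , 454.01007796, 242.28511285],
       [  0.        ,   0.        ,   1.        ]]), 'R': array([[-0.78985839, -0.61318025, -0.01156276],
       [-0.47788447,  0.62717712, -0.61504089],
       [ 0.38438282, -0.48026955, -0.78841043]]), 't': array([259.77151355, 423.9100428 , 553.96850906])}
top {'K': array([[618.92510721,   0.        , 318.7002255 ],
       [  0.        , 618.92510721, 236.20243754],
       [  0.        ,   0.        ,   1.        ]]), 'R': array([[ 6.17730655e-03, -9.99980509e-01, -9.06914825e-04],
       [-9.82751168e-01, -5.90323746e-03, -1.84838562e-01],
       [ 1.84829605e-01,  2.03307606e-03, -9.82768479e-01]]), 't': array([-258.0872382 ,  483.08965013,  804.78563882])}
```

View pics/scene0.png

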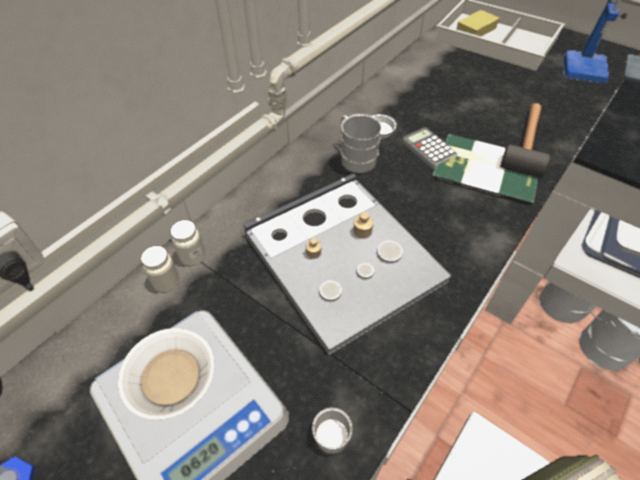

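View pics/top0.png

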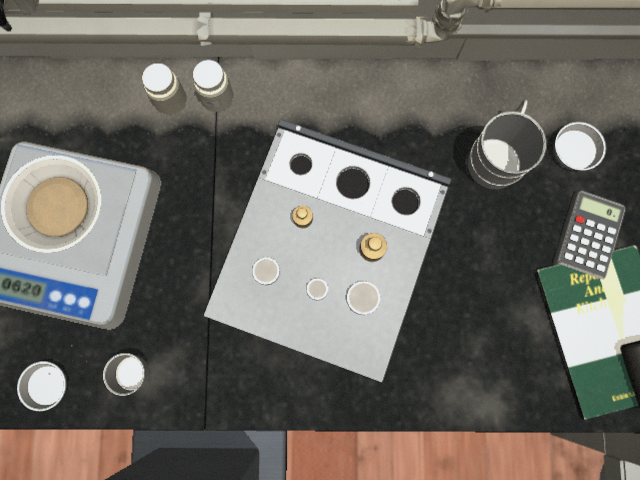

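The top view shows pockets at about (301,164) small, (353,183) large and (406,201) medium. The pellets are medium (266,271), small (317,289) and large (363,298), and the brass weights are mid (302,216) and big (373,247). Next I'll measure these precisely.

```bash
cat > h.py <<'E'
from rig import ctrl
import cv2,numpy as np
def ray(n,uv,z):
    c=ctrl.camera_info(n);K,R,t=map(np.array,(c["K"],c["R"],c["t"]))
    uv=np.atleast_2d(np.asarray(uv,float))
    d=(np.linalg.inv(K)@np.c_[uv,np.ones(len(uv))].T).T@R; o=-R.T@t
    return (o+d*((z-o[2])/d[:,2])[:,None])[:,:2]
def proj(n,X):
    c=ctrl.camera_info(n);p=np.array(c["K"])@(np.array(c["R"])@X+np.array(c["t"]));return p[:2]/p[2]
def circ(n,mask,z):
    "all roundish contours -> world centre, diameter"
    out=[]
    for c in cv2.findContours(mask,cv2.RETR_LIST,cv2.CHAIN_APPROX_NONE)[0]:
        if len(c)<20: continue
        w=ray(n,c[:,0],z); (cx,cy),(a,b),_=cv2.fitEllipse(w.astype(np.float32))
        if 15<b<70 and a/b>.75: out.append((cx,cy,a,b,*c[:,0].mean(0)))
    return np.round(out,1)
E
python3 - <<'E'
from h import *
im=cv2.imread("pics/top0.png");hsv=cv2.cvtColor(im,cv2.COLOR_BGR2HSV)
roi=np.zeros(im.shape[:2],np.uint8);cv2.fillPoly(roi,[np.array([[283,132],[445,184],[381,378],[208,314]])],255)
g=cv2.cvtColor(im,cv2.COLOR_BGR2GRAY)
print("pockets",circ("top",((g<110)&(roi>0)).astype(np.uint8)*255,24),sep="\n")
print("ring",circ("top",((g>205)&(roi>0)).astype(np.uint8)*255,34),sep="\n")
print("brass",circ("top",((hsv[...,1]>80)&(roi>0)).astype(np.uint8)*255,24),sep="\n")
for p in [(230,310),(266,290),(340,330)]:print(g[p[1],p[0]])
s=cv2.imread("pics/top0.png")[120:390,195:455];cv2.imwrite("pics/c0.png",cv2.resize(s,None,fx=2.2,fy=2.2,interpolation=cv2.INTER_CUBIC))
E
```

```text
pockets
[[ 540.5 -378.5   37.2   38.8  405.2  199.9]
 [ 567.3 -303.5   44.3   46.5  352.2  181. ]
 [ 594.1 -228.5   28.6   30.6  300.7  162.8]]
ring
[[ 402.4 -316.6   39.2   39.7  363.3  297.2]
 [ 413.9 -253.4   23.6   24.1  317.1  288.5]
 [ 413.7 -253.5   27.4   29.1  317.4  288.4]
 [ 426.8 -302.8   27.9   35.   353.5  276.5]
 [ 438.9 -182.2   31.1   31.8  265.5  270. ]
 [ 438.5 -182.2   35.3   36.4  265.7  270. ]
 [ 538.2 -377.    42.7   43.3  405.5  200.6]
 [ 564.9 -302.6   50.2   50.7  352.5  182.1]
 [ 591.6 -228.4   35.    35.1  300.5  163.6]]
brass
[[ 474.3 -331.1   35.    38.9  372.7  246.6]
 [ 517.4 -231.5   26.6   30.1  302.2  216.2]]
197
191
200
```

View pics/c0.png

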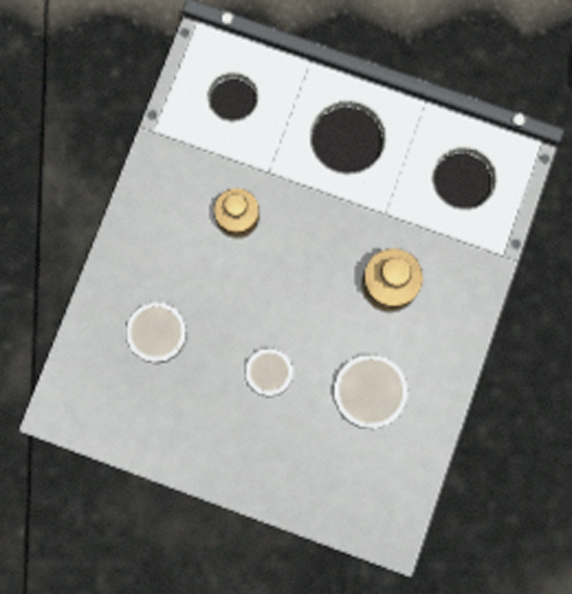

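```bash
cat >> h.py <<'E'
from scipy.spatial.transform import Rotation as Rn
import json,os
S=json.load(open("s.json")) if os.path.exists("s.json") else None
def st2w(p): return np.array(S["o"])+np.array(S["ex"])*p[0]+np.array(S["ey"])*p[1]
def w2st(w): d=np.asarray(w)-S["o"]; return np.array([d@S["ex"],d@S["ey"]])
def go(p,z,ang=None):
    "total offset (units) and z turn (units) to station xy p, height z, closing axis at ang deg from station y towards -x"
    s=ctrl.sense();q=s["ee_rot"];R=Rn.from_quat([*q[1:],q[0]]);d=np.r_[st2w(p),z]-s["eef_pos"]
    print("st",w2st(s["eef_pos"][:2]).round(1),"->",p,z,"offs",(R.inv().apply(d)/120).round(3),end=" ")
    if ang is not None:
        a=np.arctan2(S["ey"][1],S["ey"][0])+np.radians(ang); c,sn=np.cos(a),np.sin(a)
        T=np.array([[-sn,c,0],[c,sn,0],[0,0,-1]]);print("dr",((R.inv()*Rn.from_matrix(T)).as_rotvec()/(np.pi/4)).round(3),end=" ")
    print("j1,j6",s["joints"][[0,5]].round(2))
E
python3 - <<'E'
from h import *
import h
im=cv2.imread("pics/top0.png");g=cv2.cvtColor(im,cv2.COLOR_BGR2GRAY)
roi=np.zeros(g.shape,np.uint8);cv2.fillPoly(roi,[np.array([[283,132],[445,184],[381,378],[208,314]])],255)
pk=[r for r in circ("top",((g>205)&(roi>0)).astype(np.uint8)*255,24) if r[5]<220]
print(*pk,sep="\n")
P=np.array([r[:2] for r in pk]);ey=P[2]-P[0];ey/=np.hypot(*ey);ex=np.array([ey[1],-ey[0]])
o=P.mean(0)-85*ex
h.S=dict(o=list(o),ex=list(ex),ey=list(ey));json.dump(h.S,open("s.json","w"));print(h.S)
for n,p in dict(med=(438.6,-182.2),sml=(413.8,-253.5),lar=(402.4,-316.6)).items():print(n,w2st(p).round(1))
print("brass",[w2st(ray("top",[uv],z)[0]).round(1) for uv,z in(((372.7,246.6),44),((302.2,216.2),40))])
go((-67,-68),150,0)
E
```

```text
[ 540.7 -378.4   43.2   43.8  405.5  200.6]
[ 567.7 -303.1   50.8   51.3  352.5  182.1]
[ 594.7 -228.1   35.4   35.5  300.5  163.6]
{'o': [np.float64(487.7062673149481), np.float64(-274.4597367598616)], 'ex': [np.float64(0.9411027374711993), np.float64(-0.33812074400162856)], 'ey': [np.float64(0.33812074400162856), np.float64(0.9411027374711993)]}
med [-77.4  70.2]
sml [-76.6  -5.3]
lar [-66.  -68.5]
brass [array([  2.6, -57.2]), array([10.1, 48.7])]
st [-595.9  616.3] -> (-67, -68) 150 offs [-3.913 -6.052  0.4  ] dr [-0.001 -0.     0.107] j1,j6 [ 1.09 -0.22]
```

arm_command:
  increments:
    - {"offset": [-0.25, -0.25, 0], "dr": [0, 0, 0.107], "hand": 1}
    - {"offset": [-0.27, -0.27, 0], "dr": [0, 0, 0], "hand": 1}
    - {"offset": [-0.27, -0.27, 0], "dr": [0, 0, 0], "hand": 1}
    - {"offset": [-0.27, -0.27, 0], "dr": [0, 0, 0], "hand": 1}
    - {"offset": [-0.27, -0.27, 0], "dr": [0, 0, 0], "hand": 1}
    - {"offset": [-0.27, -0.27, 0], "dr": [0, 0, 0], "hand": 1}
    - {"offset": [-0.2, -0.35, 0], "dr": [0, 0, 0], "hand": 1}
    - {"offset": [-0.2, -0.35, 0], "dr": [0, 0, 0], "hand": 1}

```text
time_s: 0.9
eef_pos: [270.9, 166.3, 197.6]
ee_rot: [-0.0, 0.171, 0.985, -0.0]
force: [1.3, 0.2, 0.8]
grip_width: 1.002
grip_force: 0.0
```

```bash
python3 -c "
from h import *
go((-67,-68),150,0)"
```

```text
st [-353.1  341.5] -> (-67, -68) 150 offs [-2.382 -3.415  0.397] dr [-0.    -0.     0.001] j1,j6 [ 0.18 -1.05]
```

arm_command:
  increments:
    - {"offset": [-0.22, -0.33, 0], "dr": [0, 0, 0], "hand": 1}
    - {"offset": [-0.22, -0.33, 0], "dr": [0, 0, 0], "hand": 1}
    - {"offset": [-0.22, -0.33, 0], "dr": [0, 0, 0], "hand": 1}
    - {"offset": [-0.22, -0.33, 0], "dr": [0, 0, 0], "hand": 1}
    - {"offset": [-0.22, -0.33, 0], "dr": [0, 0, 0], "hand": 1}
    - {"offset": [-0.22, -0.33, 0], "dr": [0, 0, 0], "hand": 0.5}
    - {"offset": [-0.22, -0.33, 0], "dr": [0, 0, 0], "hand": 0.5}
    - {"offset": [-0.22, -0.33, 0], "dr": [0, 0, 0], "hand": 0.5}

```text
time_s: 1.7
eef_pos: [362.7, -203.6, 197.6]
ee_rot: [-0.0, 0.172, 0.985, 0.0]
force: [-0.3, 1.4, 0.4]
grip_width: 0.753
grip_force: 0.0
```

```bash
python3 -c "
from h import *
go((-66,-68.5),75,0)"
```

```text
st [-141.6   24.4] -> (-66, -68.5) 75 offs [-0.631 -0.774  1.022] dr [ 0.    -0.    -0.001] j1,j6 [-0.8  -2.02]
```

arm_command:
  increments:
    - {"offset": [-0.2, -0.25, 0.2], "dr": [0, 0, 0], "hand": 0.45}
    - {"offset": [-0.2, -0.25, 0.2], "dr": [0, 0, 0], "hand": 0.45}
    - {"offset": [0, 0, 0.2], "dr": [0, 0, 0], "hand": 0.45}
    - {"offset": [0, 0, 0.1], "dr": [0, 0, 0], "hand": 0.45}
    - {"offset": [0, 0, 0], "dr": [0, 0, 0], "hand": 0.45}
    - {"offset": [0, 0, 0], "dr": [0, 0, 0], "hand": 0.45}

```text
time_s: 2.3
eef_pos: [387.8, -274.2, 114.2]
ee_rot: [0.0, 0.171, 0.985, -0.0]
force: [0.6, 1.1, -0.0]
grip_width: 0.724
grip_force: 0.0
```

```bash
python3 -c "
from h import *
go((-66,-68.5),26,0)"
```

```text
st [-94.1 -33.6] -> (-66, -68.5) 26 offs [-0.234 -0.291  0.735] dr [-0.  0.  0.] j1,j6 [-0.86 -2.09]
```

arm_command:
  increments:
    - {"offset": [-0.234, -0.291, 0], "dr": [0, 0, 0], "hand": 0.3}
    - {"offset": [0, 0, 0.2], "dr": [0, 0, 0], "hand": 0.3}
    - {"offset": [0, 0, 0.25], "dr": [0, 0, 0], "hand": 0.3}
    - {"offset": [0, 0, 0.2], "dr": [0, 0, 0], "hand": 0.3}
    - {"offset": [0, 0, 0.085], "dr": [0, 0, 0], "hand": 0.3}
    - {"offset": [0, 0, 0], "dr": [0, 0, 0], "hand": 0.3}

```text
time_s: 2.9
eef_pos: [402.3, -316.4, 25.6]
ee_rot: [-0.0, 0.171, 0.985, 0.0]
force: [-0.1, 0.2, 0.4]
grip_width: 0.649
grip_force: 0.0
```

arm_command:
  increments:
    - {"offset": [0, 0, 0], "dr": [0, 0, 0], "hand": 0.0}
    - {"offset": [0, 0, 0], "dr": [0, 0, 0], "hand": 0.0}
    - {"offset": [0, 0, 0], "dr": [0, 0, 0], "hand": 0.0}
    - {"offset": [0, 0, 0], "dr": [0, 0, 0], "hand": 0.0}
    - {"offset": [0, 0, 0], "dr": [0, 0, 0], "hand": 0.0}
  grip_force: 20

```text
time_s: 3.4
eef_pos: [402.4, -316.7, 25.9]
ee_rot: [0.0, 0.172, 0.985, -0.0]
force: [-0.5, 0.1, 0.5]
grip_width: 0.499
grip_force: 0.0
```

```bash
python3 -c "
from h import *
go((-66,-68.5),26,0)
cv2.imwrite('pics/s1.png',ctrl.capture('scene')[170:350,230:470,::-1].repeat(3,0).repeat(3,1))"
```

```text
st [-66.  -68.6] -> (-66, -68.5) 26 offs [-0.     0.001 -0.001] dr [-0.     0.001  0.   ] j1,j6 [-0.9  -2.12]
```

View pics/s1.png

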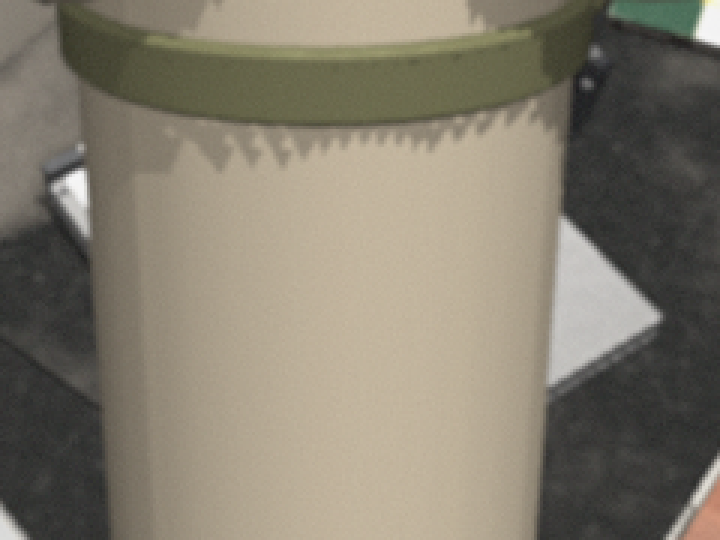

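The arm hides the plate in the scene view. The opening followed its command without contact, so I'll close a little further.

arm_command:
  increments:
    - {"offset": [0, 0, 0], "dr": [0, 0, 0], "hand": -0.15}
    - {"offset": [0, 0, 0], "dr": [0, 0, 0], "hand": -0.15}
    - {"offset": [0, 0, 0], "dr": [0, 0, 0], "hand": -0.15}
    - {"offset": [0, 0, 0], "dr": [0, 0, 0], "hand": -0.15}
  grip_force: 20

```text
time_s: 3.85
eef_pos: [402.3, -316.6, 25.6]
ee_rot: [-0.0, 0.172, 0.985, 0.0]
force: [0.3, 0.5, 0.2]
grip_width: 0.429
grip_force: 0.0
```

arm_command:
  increments:
    - {"offset": [0, 0, 0], "dr": [0, 0, 0], "hand": 0.3}
    - {"offset": [0, 0, 0], "dr": [0, 0, 0], "hand": 0.3}
    - {"offset": [0, 0, 0], "dr": [0, 0, 0], "hand": 0.3}
    - {"offset": [0, 0, 0.02], "dr": [0, 0, 0], "hand": 0.3}
    - {"offset": [0, 0, 0.015], "dr": [0, 0, 0], "hand": 0.3}
    - {"offset": [0, 0, 0], "dr": [0, 0, 0], "hand": 0.3}

```text
time_s: 4.45
eef_pos: [402.2, -316.4, 21.0]
ee_rot: [-0.0, 0.172, 0.985, 0.0]
force: [0.0, -0.7, 0.3]
grip_width: 0.648
grip_force: 0.0
```

arm_command:
  increments:
    - {"offset": [0, 0, 0.01], "dr": [0, 0, 0], "hand": 0.3}
    - {"offset": [0, 0, 0], "dr": [0, 0, 0], "hand": 0.3}

```text
time_s: 4.65
eef_pos: [402.3, -316.5, 20.1]
ee_rot: [-0.0, 0.172, 0.985, 0.0]
force: [-0.8, -0.1, -0.6]
grip_width: 0.648
grip_force: 0.0
```

arm_command:
  increments:
    - {"offset": [0, 0, 0.01], "dr": [0, 0, 0], "hand": 0.3}
    - {"offset": [0, 0, 0], "dr": [0, 0, 0], "hand": 0.3}

```text
time_s: 4.85
eef_pos: [402.3, -316.5, 18.9]
ee_rot: [-0.0, 0.172, 0.985, 0.0]
force: [0.5, -0.2, 0.1]
grip_width: 0.649
grip_force: 0.0
```

Still no contact with the deck, so I'll close here (tips at the present opening are above deck).

arm_command:
  increments:
    - {"offset": [0, 0, 0], "dr": [0, 0, 0], "hand": 0.0}
    - {"offset": [0, 0, 0], "dr": [0, 0, 0], "hand": 0.0}
    - {"offset": [0, 0, 0], "dr": [0, 0, 0], "hand": -0.1}
    - {"offset": [0, 0, 0], "dr": [0, 0, 0], "hand": -0.1}
  grip_force: 20

```text
time_s: 5.25
eef_pos: [402.3, -316.6, 19.0]
ee_rot: [0.0, 0.172, 0.985, -0.0]
force: [-0.1, 0.3, 1.3]
grip_width: 0.446
grip_force: 0.0
```

arm_command:
  increments:
    - {"offset": [0, 0, 0], "dr": [0, 0, 0], "hand": -0.3}
    - {"offset": [0, 0, 0], "dr": [0, 0, 0], "hand": -0.3}
    - {"offset": [0, 0, 0], "dr": [0, 0, 0], "hand": -0.3}
  grip_force: 20

```text
time_s: 5.55
eef_pos: [402.3, -316.6, 19.0]
ee_rot: [0.0, 0.172, 0.985, -0.0]
force: [0.8, 0.6, -0.9]
grip_width: 0.352
grip_force: 0.0
```

arm_command:
  increments:
    - {"offset": [0, 0, 0], "dr": [0, 0, 0], "hand": 0.3}
    - {"offset": [0, 0, 0], "dr": [0, 0, 0], "hand": 0.3}
    - {"offset": [0, 0, 0], "dr": [0, 0, 0], "hand": 0.3}
    - {"offset": [0, 0, -0.3], "dr": [0, 0, 0], "hand": 0.3}
    - {"offset": [0.25, 0, -0.25], "dr": [0, 0, 0], "hand": 0.3}
    - {"offset": [0.4, 0, 0], "dr": [0, 0, 0], "hand": 0.3}
    - {"offset": [0.4, 0, 0], "dr": [0, 0, 0], "hand": 0.3}
    - {"offset": [0, 0, 0], "dr": [0, 0, 0], "hand": 0.3}

```text
time_s: 6.35
eef_pos: [280.1, -271.0, 84.4]
ee_rot: [-0.001, 0.172, 0.985, 0.001]
force: [0.9, -1.2, -0.2]
grip_width: 0.65
grip_force: 0.0
```

```bash
python3 -c "
from h import *
cv2.imwrite('pics/t1.png',ctrl.capture('top')[:,:,::-1])"
```

```text
(no output)
```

View pics/t1.png

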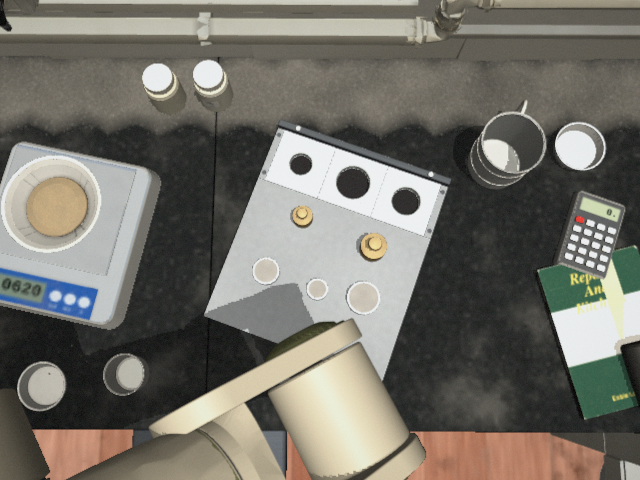

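The large pellet is still at (363,297), so the fingers passed above it. I'll check the deck height by triangulating from both views, and see where the TCP projects.

```bash
python3 - <<'E'
from h import *
def P(n):
    c=ctrl.camera_info(n);return np.array(c["K"])@np.c_[np.array(c["R"]),np.array(c["t"])]
im=cv2.imread("pics/scene0.png");g=cv2.cvtColor(im,cv2.COLOR_BGR2GRAY)
cen=[]
for u,v in((348,201),(315,217),(279,235)):
    m=np.zeros_like(g);m[v-14:v+14,u-16:u+16]=(g[v-14:v+14,u-16:u+16]<110)*255
    c=max(cv2.findContours(m,0,1)[0],key=cv2.contourArea);cen.append(cv2.fitEllipse(c)[0])
top=[(405.2,200.2),(352.3,181.5),(300.6,163.2)]
X=cv2.triangulatePoints(P("top"),P("scene"),np.array(top,float).T,np.array(cen,float).T);print((X[:3]/X[3]).T.round(1))
# pellets / feet by eye from the scene
X=cv2.triangulatePoints(P("top"),P("scene"),np.array([(363.3,297.2),(317.2,288.5),(265.6,270),(208,315),(382,380)],float).T,np.array([(390,251),(365,270),(330,290),(333,346),(449,275)],float).T);print((X[:3]/X[3]).T.round(1))
s=ctrl.sense();print(s["eef_pos"],s["joints"])
print("tcp px",proj("top",s["eef_pos"]),proj("scene",s["eef_pos"]))
im=ctrl.capture("scene")[:,:,::-1].copy();u=tuple(int(a) for a in proj("scene",s["eef_pos"]));cv2.circle(im,u,3,(0,0,255),-1)
cv2.imwrite("pics/s2.png",im)
E
```

```text
[[ 541.8 -379.    18.2]
 [ 569.2 -303.5   17.3]
 [ 596.7 -228.6   16.1]]
[[ 401.8 -317.3   28.3]
 [ 413.7 -253.7   29.1]
 [ 438.8 -182.2   28.8]
 [ 376.1 -103.7   21. ]
 [ 291.1 -342.3   19. ]]
[ 282.35545136 -273.2279496    85.17907181] [-1.06945264e+00  1.65598878e-01  2.01696375e+00 -2.71639177e-05
  9.59215701e-01 -2.29329203e+00]
tcp px [332.15861531 389.5691842 ] [442.02623223 283.04272882]
```

View pics/s2.png

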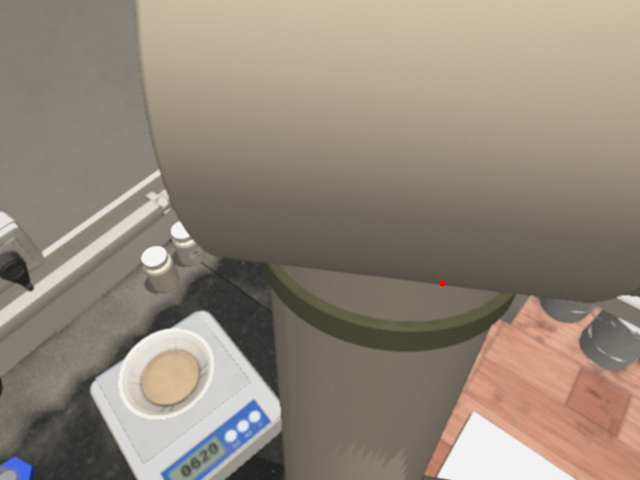

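The tips aren't where I expect: triangulation puts the pellet tops at about z 28.5 and the deck at about 20. I'll probe for real with shut fingers over the large pellet's centre.

arm_command:
  increments:
    - {"offset": [-0.4, 0, 0], "dr": [0, 0, 0], "hand": -1}
    - {"offset": [-0.4, 0, 0], "dr": [0, 0, 0], "hand": -1}
    - {"offset": [-0.25, 0, 0], "dr": [0, 0, 0], "hand": -1}
    - {"offset": [0, 0, 0.1], "dr": [0, 0, 0], "hand": -1}
    - {"offset": [0, 0, 0.1], "dr": [0, 0, 0], "hand": -1}
    - {"offset": [0, 0, 0.1], "dr": [0, 0, 0], "hand": -1}
    - {"offset": [0, 0, 0], "dr": [0, 0, 0], "hand": -1}

```text
time_s: 7.15
eef_pos: [401.1, -315.6, 47.2]
ee_rot: [-0.001, 0.172, 0.985, 0.001]
force: [0.4, -0.3, 0.1]
grip_width: 0.001
grip_force: 0.0
```

```bash
python3 -c "
from h import *
go((-66,-68.5),34,0)
print(ctrl.sense()['grip_width'])"
```

```text
st [-67.6 -68. ] -> (-66, -68.5) 34 offs [-0.013 -0.004  0.11 ] dr [ 0.002 -0.004 -0.001] j1,j6 [-0.9  -2.12]
0.0006260902017238604
```

arm_command:
  increments:
    - {"offset": [-0.013, 0, 0.07], "dr": [0, 0, 0], "hand": -1}
    - {"offset": [0, 0, 0.03], "dr": [0, 0, 0], "hand": -1}
    - {"offset": [0, 0, 0.015], "dr": [0, 0, 0], "hand": -1}
    - {"offset": [0, 0, 0.015], "dr": [0, 0, 0], "hand": -1}
    - {"offset": [0, 0, 0], "dr": [0, 0, 0], "hand": -1}

```text
time_s: 7.65
eef_pos: [403.7, -317.1, 33.4]
ee_rot: [-0.0, 0.172, 0.985, -0.0]
force: [0.6, -0.6, 1.0]
grip_width: 0.001
grip_force: 0.0
```

arm_command:
  increments:
    - {"offset": [0, 0, 0.015], "dr": [0, 0, 0], "hand": -1}
    - {"offset": [0, 0, 0.0], "dr": [0, 0, 0], "hand": -1}

```text
time_s: 7.85
eef_pos: [403.7, -317.1, 31.5]
ee_rot: [-0.0, 0.172, 0.985, 0.0]
force: [0.5, -0.0, 0.1]
grip_width: 0.002
grip_force: 0.0
```

arm_command:
  increments:
    - {"offset": [0, 0, 0.015], "dr": [0, 0, 0], "hand": -1}
    - {"offset": [0, 0, 0.015], "dr": [0, 0, 0], "hand": -1}

```text
time_s: 8.05
eef_pos: [403.8, -317.1, 27.9]
ee_rot: [0.0, 0.172, 0.985, -0.0]
force: [0.3, -0.7, -0.1]
grip_width: -0.004
grip_force: 0.0
```

arm_command:
  increments:
    - {"offset": [0, 0, 0.015], "dr": [0, 0, 0], "hand": -1}

```text
time_s: 8.15
eef_pos: [403.8, -317.1, 26.0]
ee_rot: [-0.0, 0.172, 0.985, 0.0]
force: [-0.2, 0.0, 1.1]
grip_width: -0.0
grip_force: 0.0
```

arm_command:
  increments:
    - {"offset": [0, 0, 0.015], "dr": [0, 0, 0], "hand": -1}

```text
time_s: 8.25
eef_pos: [403.8, -317.1, 24.2]
ee_rot: [-0.0, 0.172, 0.985, -0.0]
force: [0.6, 0.2, -0.3]
grip_width: -0.003
grip_force: 0.0
```

arm_command:
  increments:
    - {"offset": [0, 0, 0.01], "dr": [0, 0, 0], "hand": -1}

```text
time_s: 8.35
eef_pos: [403.7, -317.0, 23.0]
ee_rot: [-0.0, 0.172, 0.985, 0.0]
force: [-0.0, -1.1, 0.7]
grip_width: 0.004
grip_force: 0.0
```

arm_command:
  increments:
    - {"offset": [0, 0, 0.01], "dr": [0, 0, 0], "hand": -1}

```text
time_s: 8.45
eef_pos: [403.7, -317.1, 21.9]
ee_rot: [-0.0, 0.172, 0.985, 0.0]
force: [0.2, -0.2, 1.2]
grip_width: -0.005
grip_force: 0.0
```

arm_command:
  increments:
    - {"offset": [0, 0, 0.015], "dr": [0, 0, 0], "hand": -1}

```text
time_s: 8.55
eef_pos: [403.8, -317.1, 20.1]
ee_rot: [0.0, 0.172, 0.985, -0.0]
force: [0.4, -0.3, 0.7]
grip_width: -0.0
grip_force: 0.0
```

arm_command:
  increments:
    - {"offset": [0, 0, 0.012], "dr": [0, 0, 0], "hand": -1}

```text
time_s: 8.65
eef_pos: [403.8, -317.1, 18.6]
ee_rot: [-0.0, 0.172, 0.985, 0.0]
force: [-0.4, 0.2, -0.4]
grip_width: -0.001
grip_force: 0.0
```

arm_command:
  increments:
    - {"offset": [0, 0, 0.012], "dr": [0, 0, 0], "hand": -1}

```text
time_s: 8.75
eef_pos: [403.8, -317.1, 17.2]
ee_rot: [-0.0, 0.172, 0.985, 0.0]
force: [-0.7, -0.2, 0.1]
grip_width: -0.004
grip_force: 0.0
```

arm_command:
  increments:
    - {"offset": [0, 0, 0.012], "dr": [0, 0, 0], "hand": -1}

```text
time_s: 8.85
eef_pos: [403.8, -317.1, 15.8]
ee_rot: [-0.0, 0.172, 0.985, -0.0]
force: [0.3, -0.3, -0.3]
grip_width: 0.001
grip_force: 0.0
```

arm_command:
  increments:
    - {"offset": [0, 0, 0.012], "dr": [0, 0, 0], "hand": -1}

```text
time_s: 8.95
eef_pos: [403.8, -317.1, 14.3]
ee_rot: [0.0, 0.172, 0.985, -0.0]
force: [-0.7, 0.4, -0.0]
grip_width: 0.0
grip_force: 0.0
```

arm_command:
  increments:
    - {"offset": [0, 0, 0.012], "dr": [0, 0, 0], "hand": -1}

```text
time_s: 9.05
eef_pos: [403.8, -317.1, 12.9]
ee_rot: [0.0, 0.172, 0.985, 0.0]
force: [0.2, 0.1, 0.1]
grip_width: 0.003
grip_force: 0.0
```

arm_command:
  increments:
    - {"offset": [0, 0, 0.012], "dr": [0, 0, 0], "hand": -1}

```text
time_s: 9.15
eef_pos: [403.8, -317.1, 11.4]
ee_rot: [0.0, 0.172, 0.985, -0.0]
force: [-1.0, -0.5, 0.2]
grip_width: 0.0
grip_force: 0.0
```

arm_command:
  increments:
    - {"offset": [0, 0, 0.012], "dr": [0, 0, 0], "hand": -1}

```text
time_s: 9.25
eef_pos: [403.8, -317.1, 10.0]
ee_rot: [-0.0, 0.172, 0.985, 0.0]
force: [-0.2, 0.1, -0.0]
grip_width: 0.002
grip_force: 0.0
```

arm_command:
  increments:
    - {"offset": [0, 0, 0.012], "dr": [0, 0, 0], "hand": -1}

```text
time_s: 9.35
eef_pos: [403.8, -317.1, 8.6]
ee_rot: [0.0, 0.172, 0.985, -0.0]
force: [0.4, -0.1, 0.1]
grip_width: 0.002
grip_force: 0.0
```

```bash
python3 - <<'E'
from h import *
s=ctrl.sense();print(s["eef_pos"],s["force"],s["tau"].round(2),s["joints"].round(3))
im=ctrl.capture("top")[:,:,::-1].copy()
for z in(0,24): print(proj("top",np.r_[s["eef_pos"][:2],z]))
a=cv2.resize(im[180:400,240:460],(396,396));b=cv2.resize(ctrl.capture("scene")[150:370,230:470,::-1],(396,396))
cv2.imwrite("pics/t2.png",np.hstack([a,b]))
E
```

```text
[ 403.78107526 -317.10127014    8.55994062] [ 0.42139633 -0.13179903  0.11947927] [ 0.000e+00 -4.423e+01 -1.939e+01 -0.000e+00  4.000e-02  0.000e+00] [-0.894  0.523  1.741 -0.     0.877 -2.12 ]
[362.01661279 298.28376349]
[363.1955481  296.78543102]
```

View pics/t2.png

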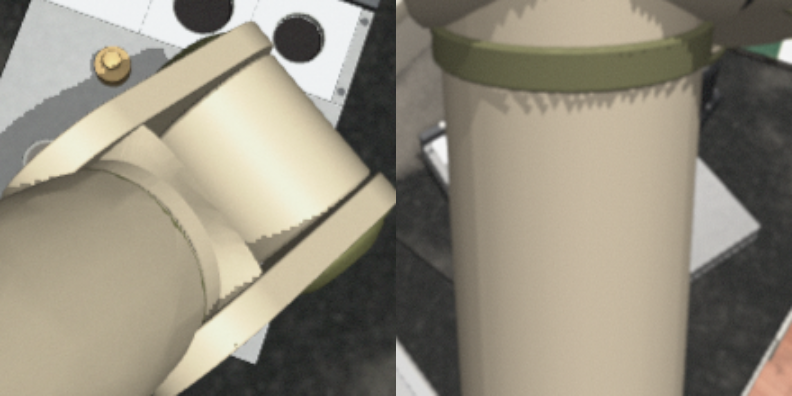

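The top view shows the wrist roughly above the large pellet, and there is still no contact. I'll keep probing downward in small steps.

arm_command:
  increments:
    - {"offset": [0, 0, 0.012], "dr": [0, 0, 0], "hand": -1}

```text
time_s: 9.55
eef_pos: [403.9, -317.2, 7.3]
ee_rot: [0.0, 0.172, 0.985, -0.0]
force: [-0.8, -0.1, 0.5]
grip_width: 0.002
grip_force: 0.0
```

arm_command:
  increments:
    - {"offset": [0, 0, 0.012], "dr": [0, 0, 0], "hand": -1}

```text
time_s: 9.65
eef_pos: [403.8, -317.1, 5.7]
ee_rot: [0.0, 0.172, 0.985, -0.0]
force: [0.1, 0.1, 0.2]
grip_width: -0.004
grip_force: 0.0
```

arm_command:
  increments:
    - {"offset": [0, 0, 0.012], "dr": [0, 0, 0], "hand": -1}

```text
time_s: 9.75
eef_pos: [403.8, -317.1, 4.3]
ee_rot: [0.0, 0.172, 0.985, -0.0]
force: [0.1, 0.4, -0.4]
grip_width: 0.005
grip_force: 0.0
```

arm_command:
  increments:
    - {"offset": [0, 0, 0.012], "dr": [0, 0, 0], "hand": -1}

```text
time_s: 9.85
eef_pos: [403.8, -317.1, 2.8]
ee_rot: [-0.0, 0.172, 0.985, -0.0]
force: [-0.8, 0.7, -0.6]
grip_width: 0.002
grip_force: 0.0
```

arm_command:
  increments:
    - {"offset": [0, 0, 0.012], "dr": [0, 0, 0], "hand": -1}

```text
time_s: 9.95
eef_pos: [403.8, -317.1, 1.3]
ee_rot: [-0.0, 0.172, 0.985, 0.0]
force: [0.0, 1.3, 0.7]
grip_width: 0.003
grip_force: 0.0
```

arm_command:
  increments:
    - {"offset": [0, 0, 0.012], "dr": [0, 0, 0], "hand": -1}

```text
time_s: 10.05
eef_pos: [403.8, -317.2, 0.5]
ee_rot: [0.0, 0.172, 0.985, -0.0]
force: [-5.4, 6.2, 20.5]
grip_width: 0.004
grip_force: 10.4
```

Contact came at reported z of about 0.8. If that is the pellet's top, the deck should be 10 mm lower, so I'll probe 45 mm toward the front.

arm_command:
  increments:
    - {"offset": [0, 0, -0.06], "dr": [0, 0, 0], "hand": -1}
    - {"offset": [0.2, 0, 0], "dr": [0, 0, 0], "hand": -1}
    - {"offset": [0.18, 0, 0], "dr": [0, 0, 0], "hand": -1}
    - {"offset": [0, 0, 0.03], "dr": [0, 0, 0], "hand": -1}
    - {"offset": [0, 0, 0.015], "dr": [0, 0, 0], "hand": -1}

```text
time_s: 10.55
eef_pos: [361.1, -302.0, 1.9]
ee_rot: [0.0, 0.172, 0.985, -0.0]
force: [0.2, 1.3, -0.5]
grip_width: -0.002
grip_force: 0.0
```

arm_command:
  increments:
    - {"offset": [0, 0, 0.012], "dr": [0, 0, 0], "hand": -1}

```text
time_s: 10.65
eef_pos: [361.5, -302.2, 0.4]
ee_rot: [0.0, 0.172, 0.985, -0.0]
force: [0.1, 0.1, 0.6]
grip_width: -0.001
grip_force: 0.0
```

arm_command:
  increments:
    - {"offset": [0, 0, 0.012], "dr": [0, 0, 0], "hand": -1}

```text
time_s: 10.75
eef_pos: [361.4, -302.0, -1.2]
ee_rot: [0.0, 0.171, 0.985, -0.0]
force: [0.4, -0.4, -0.9]
grip_width: -0.003
grip_force: 0.0
```

arm_command:
  increments:
    - {"offset": [0, 0, 0.012], "dr": [0, 0, 0], "hand": -1}

```text
time_s: 10.85
eef_pos: [361.2, -301.8, -2.7]
ee_rot: [0.0, 0.171, 0.985, -0.0]
force: [0.5, -0.7, -0.2]
grip_width: -0.001
grip_force: 0.0
```

arm_command:
  increments:
    - {"offset": [0, 0, 0.015], "dr": [0, 0, 0], "hand": -1}
    - {"offset": [0, 0, 0.015], "dr": [0, 0, 0], "hand": -1}

```text
time_s: 11.05
eef_pos: [361.0, -301.7, -6.3]
ee_rot: [0.0, 0.171, 0.985, -0.0]
force: [-0.8, -0.5, -0.2]
grip_width: 0.0
grip_force: 0.0
```

arm_command:
  increments:
    - {"offset": [0, 0, 0.01], "dr": [0, 0, 0], "hand": -1}

```text
time_s: 11.15
eef_pos: [360.9, -301.7, -7.5]
ee_rot: [-0.0, 0.172, 0.985, 0.0]
force: [-0.5, 1.1, 0.3]
grip_width: 0.002
grip_force: 0.0
```

arm_command:
  increments:
    - {"offset": [0, 0, 0.01], "dr": [0, 0, 0], "hand": -1}

```text
time_s: 11.25
eef_pos: [360.9, -301.7, -8.6]
ee_rot: [-0.0, 0.172, 0.985, 0.0]
force: [0.2, 0.1, 0.1]
grip_width: 0.0
grip_force: 0.0
```

arm_command:
  increments:
    - {"offset": [0, 0, 0.01], "dr": [0, 0, 0], "hand": -1}

```text
time_s: 11.35
eef_pos: [360.9, -301.8, -9.5]
ee_rot: [0.0, 0.172, 0.985, -0.0]
force: [-4.7, 4.3, 22.3]
grip_width: -0.001
grip_force: 11.3
```

The deck is at reported z −9.3 and the pellet top at about +0.8. So the reported TCP reads about 33 mm too low, and the plan needs heights in that frame. Next is a proper grasp of the large pellet.

arm_command:
  increments:
    - {"offset": [0, 0, -0.2], "dr": [0, 0, 0], "hand": 0.3}
    - {"offset": [-0.2, 0, 0], "dr": [0, 0, 0], "hand": 0.3}
    - {"offset": [-0.15, 0, 0], "dr": [0, 0, 0], "hand": 0.3}
    - {"offset": [0, 0, 0], "dr": [0, 0, 0], "hand": 0.3}

```text
time_s: 11.75
eef_pos: [401.7, -316.5, 14.5]
ee_rot: [0.001, 0.171, 0.985, -0.001]
force: [-1.7, 0.9, 0.3]
grip_width: 0.65
grip_force: 0.0
```

```bash
python3 -c "
from h import *
go((-66,-68.5),-7.5,0);print(ctrl.sense()['grip_width'])"
```

```text
st [-66.7 -68.7] -> (-66, -68.5) -7.5 offs [-0.006  0.002  0.183] dr [-0.001  0.002  0.001] j1,j6 [-0.9  -2.12]
0.6504130269371448
```

arm_command:
  increments:
    - {"offset": [-0.006, 0, 0.08], "dr": [0, 0, 0], "hand": 0.3}
    - {"offset": [0, 0, 0.05], "dr": [0, 0, 0], "hand": 0.3}
    - {"offset": [0, 0, 0.05], "dr": [0, 0, 0], "hand": 0.3}
    - {"offset": [0, 0, 0], "dr": [0, 0, 0], "hand": 0.1}
    - {"offset": [0, 0, 0], "dr": [0, 0, 0], "hand": 0.0}
    - {"offset": [0, 0, 0], "dr": [0, 0, 0], "hand": 0.0}
    - {"offset": [0, 0, 0], "dr": [0, 0, 0], "hand": 0.0}
  grip_force: 20

```text
time_s: 12.45
eef_pos: [401.1, -316.2, -7.1]
ee_rot: [0.0, 0.172, 0.985, -0.0]
force: [-0.1, -0.2, -1.4]
grip_width: 0.522
grip_force: 20.5
```

arm_command:
  increments:
    - {"offset": [0, 0, 0], "dr": [0, 0, 0], "hand": 0.3}
    - {"offset": [0, 0, 0], "dr": [0, 0, 0], "hand": 0.3}
    - {"offset": [0, 0, -0.2], "dr": [0, 0, 0.1], "hand": 0.3}
    - {"offset": [0, 0, 0], "dr": [0, 0, 0.19], "hand": 0.3}
    - {"offset": [0, 0, 0], "dr": [0, 0, 0.19], "hand": 0.3}
    - {"offset": [0, 0, 0], "dr": [0, 0, 0.19], "hand": 0.3}
    - {"offset": [0, 0, 0], "dr": [0, 0, 0.19], "hand": 0.3}
    - {"offset": [0, 0, 0], "dr": [0, 0, 0.19], "hand": 0.3}

```text
time_s: 13.25
eef_pos: [401.1, -316.2, 16.8]
ee_rot: [0.0, 0.555, 0.832, -0.0]
force: [-0.3, 0.1, -0.2]
grip_width: 0.657
grip_force: 0.0
```

arm_command:
  increments:
    - {"offset": [0, 0, 0], "dr": [0, 0, 0.19], "hand": 0.3}
    - {"offset": [0, 0, 0], "dr": [0, 0, 0.19], "hand": 0.3}
    - {"offset": [0, 0, 0], "dr": [0, 0, 0.19], "hand": 0.3}
    - {"offset": [0, 0, 0], "dr": [0, 0, 0.19], "hand": 0.3}
    - {"offset": [0, 0, 0], "dr": [0, 0, 0.19], "hand": 0.3}
    - {"offset": [0, 0, 0], "dr": [0, 0, 0], "hand": 0.3}

```text
time_s: 13.85
eef_pos: [401.1, -316.1, 16.8]
ee_rot: [0.0, 0.818, 0.575, 0.0]
force: [0.5, -0.3, -0.2]
grip_width: 0.647
grip_force: 0.0
```

```bash
python3 -c "
from h import *
go((-66,-68.5),-7.5,-90);print(ctrl.sense()['grip_width'])"
```

```text
st [-67.4 -68.5] -> (-66, -68.5) -7.5 offs [0.    0.012 0.202] dr [ 0.     0.    -0.001] j1,j6 [-0.9  -0.55]
0.646883652609376
```

Descend, grip along station x, release, then clear the view to compare the pellet with the TCP.

arm_command:
  increments:
    - {"offset": [0, 0, 0.1], "dr": [0, 0, 0], "hand": 0.3}
    - {"offset": [0, 0, 0.1], "dr": [0, 0, 0], "hand": 0.3}
    - {"offset": [0, 0, 0], "dr": [0, 0, 0], "hand": 0.1}
    - {"offset": [0, 0, 0], "dr": [0, 0, 0], "hand": 0.0}
    - {"offset": [0, 0, 0], "dr": [0, 0, 0], "hand": 0.0}
    - {"offset": [0, 0, 0], "dr": [0, 0, 0], "hand": 0.0}
  grip_force: 20

```text
time_s: 14.45
eef_pos: [401.2, -316.2, -7.1]
ee_rot: [0.0, 0.818, 0.575, 0.0]
force: [-0.3, -0.5, -1.0]
grip_width: 0.526
grip_force: 20.5
```

arm_command:
  increments:
    - {"offset": [0, 0, 0], "dr": [0, 0, 0], "hand": 0.3}
    - {"offset": [0, 0, 0], "dr": [0, 0, 0], "hand": 0.3}
    - {"offset": [0, 0, -0.25], "dr": [0, 0, 0], "hand": 0.3}
    - {"offset": [0, -0.1, -0.3], "dr": [0, 0, 0], "hand": 0.3}
    - {"offset": [0, -0.4, 0], "dr": [0, 0, 0], "hand": 0.3}
    - {"offset": [0, -0.4, 0], "dr": [0, 0, 0], "hand": 0.3}
    - {"offset": [0, -0.1, 0], "dr": [0, 0, 0], "hand": 0.3}

```text
time_s: 15.15
eef_pos: [285.3, -273.4, 58.6]
ee_rot: [-0.001, 0.818, 0.575, -0.0]
force: [0.5, -0.7, -0.2]
grip_width: 0.648
grip_force: 0.0
```

```bash
cat >> h.py <<'E'
def rings(img):
    g=cv2.cvtColor(img,cv2.COLOR_RGB2GRAY);roi=np.zeros(g.shape,np.uint8);cv2.fillPoly(roi,[np.array([[283,132],[445,184],[381,378],[208,314]])],255)
    return circ("top",((g>205)&(roi>0)).astype(np.uint8)*255,34)
E
python3 -c "
from h import *
im=ctrl.capture('top');cv2.imwrite('pics/t3.png',im[:,:,::-1]);print(rings(im));go((-66,-68.5),-7.5,-90)"
```

```text
[[ 402.2 -316.7   39.1   39.7  362.6  297.2]
 [ 413.9 -253.3   23.3   24.1  317.1  288.5]
 [ 413.8 -253.6   27.4   29.2  317.4  288.4]
 [ 438.8 -182.1   30.9   32.   265.5  270. ]
 [ 438.5 -182.1   35.3   36.3  265.5  270.2]
 [ 538.3 -376.9   42.6   43.2  405.5  200.6]
 [ 565.  -302.5   50.2   50.7  352.5  182.1]
 [ 591.6 -228.4   35.    35.1  300.5  163.6]]
st [-190.2  -67.9] -> (-66, -68.5) -7.5 offs [-0.004  1.036  0.551] dr [-0.001 -0.001 -0.002] j1,j6 [-1.06 -0.72]
```

Camera and robot agree in xy to about 1 mm: camera minus robot is (+1.1, −0.1) in station axes. I'll do the small pellet first, since it blocks the others' way.

```bash
python3 -c "
from h import *
go((-77.7,-5.2),-7.5,-90)"
```

```text
st [-190.2  -67.9] -> (-77.7, -5.2) -7.5 offs [0.524 0.938 0.552] dr [-0.001 -0.001 -0.002] j1,j6 [-1.06 -0.72]
```

arm_command:
  increments:
    - {"offset": [0.13, 0.23, 0], "dr": [0, 0, 0], "hand": 0.1}
    - {"offset": [0.13, 0.23, 0], "dr": [0, 0, 0], "hand": 0.1}
    - {"offset": [0.13, 0.23, 0.1], "dr": [0, 0, 0], "hand": 0.1}
    - {"offset": [0.13, 0.23, 0.1], "dr": [0, 0, 0], "hand": 0.1}
    - {"offset": [0, 0, 0.1], "dr": [0, 0, 0], "hand": 0.1}
    - {"offset": [0, 0, 0], "dr": [0, 0, 0], "hand": 0.1}
    - {"offset": [0, 0, 0], "dr": [0, 0, 0], "hand": 0.1}

```text
time_s: 15.9
eef_pos: [412.9, -254.4, 22.8]
ee_rot: [-0.0, 0.818, 0.575, -0.0]
force: [-0.1, 0.3, -0.3]
grip_width: 0.548
grip_force: 0.0
```

```bash
python3 -c "
from h import *
go((-77.7,-5.2),-7.5,-90)"
```

```text
st [-77.2  -6.4] -> (-77.7, -5.2) -7.5 offs [ 0.01  -0.004  0.252] dr [-0. -0. -0.] j1,j6 [-0.79 -0.45]
```

arm_command:
  increments:
    - {"offset": [0.01, -0.004, 0.1], "dr": [0, 0, 0], "hand": 0.1}
    - {"offset": [0, 0, 0.1], "dr": [0, 0, 0], "hand": 0.1}
    - {"offset": [0, 0, 0.05], "dr": [0, 0, 0], "hand": 0.1}
    - {"offset": [0, 0, 0], "dr": [0, 0, 0], "hand": -0.2}
    - {"offset": [0, 0, 0], "dr": [0, 0, 0], "hand": -0.4}
    - {"offset": [0, 0, 0], "dr": [0, 0, 0], "hand": -0.5}
    - {"offset": [0, 0, 0], "dr": [0, 0, 0], "hand": -0.5}
    - {"offset": [0, 0, 0], "dr": [0, 0, 0], "hand": -0.5}
  grip_force: 20

```text
time_s: 16.7
eef_pos: [413.2, -253.0, -7.1]
ee_rot: [0.0, 0.818, 0.575, 0.0]
force: [0.1, -0.3, -0.7]
grip_width: 0.337
grip_force: 19.8
```

```bash
python3 -c "
from h import *
go((48,0),-7.3,-90)"
```

```text
st [-77.4  -5. ] -> (48, 0) -7.3 offs [0.041 1.045 0.002] dr [0.001 0.    0.   ] j1,j6 [-0.79 -0.45]
```

arm_command:
  increments:
    - {"offset": [0.01, 0.12, 0], "dr": [0, 0, 0], "hand": -0.5}
    - {"offset": [0.01, 0.15, 0], "dr": [0, 0, 0], "hand": -0.5}
    - {"offset": [0.01, 0.15, 0], "dr": [0, 0, 0], "hand": -0.5}
    - {"offset": [0.01, 0.15, 0], "dr": [0, 0, 0], "hand": -0.5}
    - {"offset": [0, 0.15, 0], "dr": [0, 0, 0], "hand": -0.5}
    - {"offset": [0, 0.15, 0], "dr": [0, 0, 0], "hand": -0.5}
    - {"offset": [0, 0.15, 0], "dr": [0, 0, 0], "hand": -0.5}
    - {"offset": [0, 0.14, 0], "dr": [0, 0, 0], "hand": -0.5}

```text
time_s: 17.5
eef_pos: [546.4, -295.6, -7.3]
ee_rot: [0.0, 0.818, 0.575, 0.0]
force: [-0.4, -1.1, 0.1]
grip_width: 0.334
grip_force: 19.8
```

```bash
python3 -c "
from h import *
go((64,80),-7.3,-90)"
```

```text
st [62.4 -0. ] -> (64, 80) -7.3 offs [0.667 0.013 0.   ] dr [0. 0. 0.] j1,j6 [-0.68 -0.34]
```

arm_command:
  increments:
    - {"offset": [0.1, 0.005, 0], "dr": [0, 0, 0], "hand": -0.5}
    - {"offset": [0.12, 0, 0], "dr": [0, 0, 0], "hand": -0.5}
    - {"offset": [0.12, 0, 0], "dr": [0, 0, 0], "hand": -0.5}
    - {"offset": [0.12, 0, 0], "dr": [0, 0, 0], "hand": -0.5}
    - {"offset": [0.12, 0, 0], "dr": [0, 0, 0], "hand": -0.5}
    - {"offset": [0.08, 0, 0], "dr": [0, 0, 0], "hand": -0.5}
    - {"offset": [0, 0, 0], "dr": [0, 0, 0], "hand": -0.5}

```text
time_s: 18.2
eef_pos: [573.4, -219.6, -7.2]
ee_rot: [-0.0, 0.817, 0.576, 0.0]
force: [-0.0, -0.1, 0.1]
grip_width: 0.332
grip_force: 19.9
```

```bash
python3 -c "
from h import *
go((64,80),-7.3,-90)"
```

```text
st [62.1 80.6] -> (64, 80) -7.3 offs [-0.005  0.016  0.001] dr [-0.    -0.     0.002] j1,j6 [-0.56 -0.21]
```

arm_command:
  increments:
    - {"offset": [0, 0, 0], "dr": [0, 0, 0], "hand": -0.1}
    - {"offset": [0, 0, 0], "dr": [0, 0, 0], "hand": -0.1}
    - {"offset": [0, 0, -0.2], "dr": [0, 0, -0.1], "hand": -0.1}
    - {"offset": [0, 0, 0], "dr": [0, 0, -0.19], "hand": -0.1}
    - {"offset": [0, 0, 0], "dr": [0, 0, -0.19], "hand": -0.1}
    - {"offset": [0, 0, 0], "dr": [0, 0, -0.19], "hand": -0.1}
    - {"offset": [0, 0, 0], "dr": [0, 0, -0.19], "hand": -0.1}
    - {"offset": [0, 0, 0], "dr": [0, 0, -0.19], "hand": -0.1}

```text
time_s: 19.0
eef_pos: [572.8, -221.7, 16.7]
ee_rot: [0.0, 0.517, 0.856, -0.0]
force: [-0.4, -0.0, 0.3]
grip_width: 0.453
grip_force: 0.0
```

arm_command:
  increments:
    - {"offset": [0, 0, 0], "dr": [0, 0, -0.19], "hand": -0.1}
    - {"offset": [0, 0, 0], "dr": [0, 0, -0.19], "hand": -0.1}
    - {"offset": [0, 0, 0], "dr": [0, 0, -0.19], "hand": -0.1}
    - {"offset": [0, 0, 0], "dr": [0, 0, -0.19], "hand": -0.1}
    - {"offset": [0, 0, 0.1], "dr": [0, 0, -0.19], "hand": -0.1}
    - {"offset": [0, 0, 0.1], "dr": [0, 0, 0], "hand": -0.1}
    - {"offset": [0, 0, 0], "dr": [0, 0, 0], "hand": -0.4}
    - {"offset": [0, 0, 0], "dr": [0, 0, 0], "hand": -0.5}

```text
time_s: 19.8
eef_pos: [572.9, -221.2, -7.5]
ee_rot: [-0.0, 0.173, 0.985, 0.0]
force: [-0.4, 0.0, -0.7]
grip_width: 0.337
grip_force: 19.9
```

arm_command:
  increments:
    - {"offset": [0, 0, 0], "dr": [0, 0, 0], "hand": -0.5}
    - {"offset": [0, 0, 0], "dr": [0, 0, 0], "hand": -0.5}

```text
time_s: 20.0
eef_pos: [573.3, -221.2, -6.8]
ee_rot: [0.0, 0.172, 0.985, -0.0]
force: [-0.7, 0.1, -0.6]
grip_width: 0.335
grip_force: 20.0
```

```bash
python3 -c "
from h import *
go((83.9,80.1),-7.3,0)"
```

```text
st [62.5 79. ] -> (83.9, 80.1) -7.3 offs [-0.178  0.009  0.004] dr [-0.     0.001 -0.001] j1,j6 [-0.56 -1.78]
```

arm_command:
  increments:
    - {"offset": [-0.06, 0.005, 0], "dr": [0, 0, 0], "hand": -0.5}
    - {"offset": [-0.06, 0.004, 0], "dr": [0, 0, 0], "hand": -0.5}
    - {"offset": [-0.058, 0, 0], "dr": [0, 0, 0], "hand": -0.5}
    - {"offset": [0, 0, 0], "dr": [0, 0, 0], "hand": -0.5}
    - {"offset": [0, 0, 0], "dr": [0, 0, 0], "hand": -0.5}

```text
time_s: 20.5
eef_pos: [593.5, -227.2, -7.5]
ee_rot: [-0.0, 0.172, 0.985, 0.0]
force: [0.1, -0.4, 0.1]
grip_width: 0.334
grip_force: 20.0
```

```bash
python3 -c "
from h import *
go((83.9,80.1),-7.3,0)"
```

```text
st [83.6 80.3] -> (83.9, 80.1) -7.3 offs [-0.002 -0.001 -0.002] dr [ 0. -0.  0.] j1,j6 [-0.55 -1.78]
```

arm_command:
  increments:
    - {"offset": [0, 0, 0], "dr": [0, 0, 0], "hand": -0.22}
    - {"offset": [0, 0, 0], "dr": [0, 0, 0], "hand": -0.22}
    - {"offset": [0, 0, 0], "dr": [0, 0, 0], "hand": -0.22}
    - {"offset": [0, 0, 0], "dr": [0, 0, 0], "hand": -0.5}
    - {"offset": [0, 0, 0], "dr": [0, 0, 0], "hand": -0.5}
    - {"offset": [0, 0, 0], "dr": [0, 0, 0], "hand": -0.5}

```text
time_s: 21.1
eef_pos: [593.5, -227.3, -7.3]
ee_rot: [-0.0, 0.172, 0.985, 0.0]
force: [0.2, 0.3, 0.7]
grip_width: 0.249
grip_force: 0.0
```

The small pellet has dropped: the fingers close over it freely. Next is the large one: lift clear, traverse, rotate to the x-grip.

arm_command:
  increments:
    - {"offset": [0, 0, -0.35], "dr": [0, 0, 0], "hand": 0.3}
    - {"offset": [0, 0, -0.35], "dr": [0, 0, 0], "hand": 0.3}
    - {"offset": [0.25, -0.25, 0], "dr": [0, 0, 0], "hand": 0.3}
    - {"offset": [0.25, -0.25, 0], "dr": [0, 0, 0], "hand": 0.3}
    - {"offset": [0.25, -0.25, 0], "dr": [0, 0, 0], "hand": 0.3}
    - {"offset": [0.25, -0.25, 0], "dr": [0, 0, 0], "hand": 0.3}
    - {"offset": [0.25, -0.24, 0], "dr": [0, 0, 0.1], "hand": 0.3}
    - {"offset": [0, 0, 0], "dr": [0, 0, 0.19], "hand": 0.3}

```text
time_s: 21.9
eef_pos: [398.8, -318.2, 76.9]
ee_rot: [-0.0, 0.286, 0.958, -0.0]
force: [1.4, -0.9, 0.2]
grip_width: 0.653
grip_force: 0.0
```

arm_command:
  increments:
    - {"offset": [0, 0, 0], "dr": [0, 0, 0.19], "hand": 0.3}
    - {"offset": [0, 0, 0], "dr": [0, 0, 0.19], "hand": 0.3}
    - {"offset": [0, 0, 0], "dr": [0, 0, 0.19], "hand": 0.3}
    - {"offset": [0, 0, 0], "dr": [0, 0, 0.19], "hand": 0.3}
    - {"offset": [0, 0, 0], "dr": [0, 0, 0.19], "hand": 0.3}
    - {"offset": [0, 0, 0], "dr": [0, 0, 0.19], "hand": 0.3}
    - {"offset": [0, 0, 0.1], "dr": [0, 0, 0.19], "hand": 0.3}
    - {"offset": [0, 0, 0.2], "dr": [0, 0, 0.19], "hand": 0.3}

```text
time_s: 22.7
eef_pos: [402.8, -317.5, 41.7]
ee_rot: [0.002, 0.775, 0.632, -0.0]
force: [0.6, -1.0, -0.1]
grip_width: 0.651
grip_force: 0.0
```

arm_command:
  increments:
    - {"offset": [0, 0, 0.1], "dr": [0, 0, 0.19], "hand": 0.3}
    - {"offset": [0, 0, 0], "dr": [0, 0, 0], "hand": 0.3}
    - {"offset": [0, 0, 0], "dr": [0, 0, 0], "hand": 0.3}

```text
time_s: 23.0
eef_pos: [402.2, -316.8, 29.2]
ee_rot: [0.0, 0.817, 0.577, 0.0]
force: [-0.4, 0.6, -0.1]
grip_width: 0.648
grip_force: 0.0
```

```bash
python3 -c "
from h import *
go((-67.3,-68.5),-7.3,-90)"
```

```text
st [-66.1 -68.8] -> (-67.3, -68.5) -7.3 offs [ 0.002 -0.01   0.304] dr [0.001 0.    0.005] j1,j6 [-0.9  -0.56]
```

arm_command:
  increments:
    - {"offset": [0.002, -0.01, 0.1], "dr": [0, 0, 0.005], "hand": 0.3}
    - {"offset": [0, 0, 0.1], "dr": [0, 0, 0], "hand": 0.3}
    - {"offset": [0, 0, 0.1], "dr": [0, 0, 0], "hand": 0.3}
    - {"offset": [0, 0, 0], "dr": [0, 0, 0], "hand": 0.1}
    - {"offset": [0, 0, 0], "dr": [0, 0, 0], "hand": 0.0}
    - {"offset": [0, 0, 0], "dr": [0, 0, 0], "hand": -0.1}
    - {"offset": [0, 0, 0], "dr": [0, 0, 0], "hand": -0.1}

```text
time_s: 23.7
eef_pos: [401.2, -316.2, -6.9]
ee_rot: [0.0, 0.819, 0.574, 0.0]
force: [-0.1, -0.2, -0.5]
grip_width: 0.525
grip_force: 20.5
```

```bash
python3 -c "
from h import *
go((-67.3,-1),-7.3,-90);go((56,0),-7.3)"
```

```text
st [-67.3 -68.5] -> (-67.3, -1) -7.3 offs [ 0.563 -0.002  0.003] dr [ 0.001  0.    -0.005] j1,j6 [-0.9  -0.55]
st [-67.3 -68.5] -> (56, 0) -7.3 offs [0.575 1.026 0.003] j1,j6 [-0.9  -0.55]
```

arm_command:
  increments:
    - {"offset": [0.1, 0, 0], "dr": [0, 0, 0], "hand": -0.1}
    - {"offset": [0.15, 0, 0], "dr": [0, 0, 0], "hand": -0.1}
    - {"offset": [0.15, 0, 0], "dr": [0, 0, 0], "hand": -0.1}
    - {"offset": [0.12, 0, 0], "dr": [0, 0, 0], "hand": -0.1}
    - {"offset": [0.045, 0.1, 0], "dr": [0, 0, 0], "hand": -0.1}
    - {"offset": [0.01, 0.14, 0], "dr": [0, 0, 0], "hand": -0.1}
    - {"offset": [0, 0.14, 0], "dr": [0, 0, 0], "hand": -0.1}
    - {"offset": [0, 0.14, 0], "dr": [0, 0, 0], "hand": -0.1}

```text
time_s: 24.5
eef_pos: [484.1, -271.9, -7.1]
ee_rot: [0.0, 0.819, 0.574, 0.0]
force: [-0.1, 0.0, 0.0]
grip_width: 0.521
grip_force: 20.6
```

arm_command:
  increments:
    - {"offset": [0, 0.14, 0], "dr": [0, 0, 0], "hand": -0.1}
    - {"offset": [0, 0.14, 0], "dr": [0, 0, 0], "hand": -0.1}
    - {"offset": [0, 0.14, 0], "dr": [0, 0, 0], "hand": -0.1}
    - {"offset": [0, 0.085, 0], "dr": [0, 0, 0], "hand": -0.1}
    - {"offset": [0, 0, 0], "dr": [0, 0, 0], "hand": -0.1}
    - {"offset": [0, 0, 0], "dr": [0, 0, 0], "hand": -0.1}

```text
time_s: 25.1
eef_pos: [539.9, -292.5, -7.5]
ee_rot: [-0.0, 0.819, 0.574, -0.0]
force: [-0.6, -0.0, -0.2]
grip_width: 0.526
grip_force: 20.6
```

```bash
python3 -c "
from h import *
go((56,0),-7.3,-90)"
```

```text
st [55.2  0.7] -> (56, 0) -7.3 offs [-0.006  0.007 -0.002] dr [-0.001 -0.    -0.004] j1,j6 [-0.69 -0.34]
```

The large pellet is centred both ways, so I'll rotate it in the grip.

arm_command:
  increments:
    - {"offset": [0, 0, 0], "dr": [0, 0, -0.18], "hand": -0.1}
    - {"offset": [0, 0, 0], "dr": [0, 0, -0.18], "hand": -0.1}
    - {"offset": [0, 0, 0], "dr": [0, 0, -0.18], "hand": -0.1}
    - {"offset": [0, 0, 0], "dr": [0, 0, -0.18], "hand": -0.1}
    - {"offset": [0, 0, 0], "dr": [0, 0, -0.18], "hand": -0.1}
    - {"offset": [0, 0, 0], "dr": [0, 0, -0.18], "hand": -0.1}
    - {"offset": [0, 0, 0], "dr": [0, 0, -0.18], "hand": -0.1}
    - {"offset": [0, 0, 0], "dr": [0, 0, -0.18], "hand": -0.1}

```text
time_s: 25.9
eef_pos: [539.6, -292.7, -7.2]
ee_rot: [-0.0, 0.382, 0.924, 0.0]
force: [0.5, -1.0, -0.4]
grip_width: 0.525
grip_force: 20.6
```

arm_command:
  increments:
    - {"offset": [0, 0, 0], "dr": [0, 0, -0.18], "hand": -0.1}
    - {"offset": [0, 0, 0], "dr": [0, 0, -0.18], "hand": -0.1}
    - {"offset": [0, 0, 0], "dr": [0, 0, -0.18], "hand": -0.1}
    - {"offset": [0, 0, 0], "dr": [0, 0, -0.02], "hand": -0.1}
    - {"offset": [0, 0, 0], "dr": [0, 0, 0], "hand": -0.1}

```text
time_s: 26.4
eef_pos: [539.8, -292.9, -7.2]
ee_rot: [-0.0, 0.175, 0.985, 0.0]
force: [0.5, 0.1, -1.2]
grip_width: 0.519
grip_force: 20.6
```

```bash
python3 -c "
from h import *
go((83.9,0.1),-7.3,0)"
```

```text
st [55.3  0.3] -> (83.9, 0.1) -7.3 offs [-0.238  0.     0.001] dr [ 0.    -0.    -0.009] j1,j6 [-0.69 -1.91]
```

arm_command:
  increments:
    - {"offset": [-0.08, 0, 0], "dr": [0, 0, 0], "hand": -0.1}
    - {"offset": [-0.08, 0, 0], "dr": [0, 0, 0], "hand": -0.1}
    - {"offset": [-0.075, 0, 0], "dr": [0, 0, 0], "hand": -0.1}
    - {"offset": [0, 0, 0], "dr": [0, 0, 0], "hand": -0.1}
    - {"offset": [0, 0, 0], "dr": [0, 0, 0], "hand": -0.1}

```text
time_s: 26.9
eef_pos: [566.2, -302.5, -7.5]
ee_rot: [-0.0, 0.174, 0.985, 0.0]
force: [-0.3, -0.1, -0.7]
grip_width: 0.518
grip_force: 20.6
```

```bash
python3 -c "
from h import *
go((83.9,0.1),-7.3,0)"
```

```text
st [83.4  0.1] -> (83.9, 0.1) -7.3 offs [-0.004 -0.    -0.001] dr [ 0.    -0.001 -0.007] j1,j6 [-0.67 -1.89]
```

arm_command:
  increments:
    - {"offset": [-0.003, 0, 0], "dr": [0, 0, 0], "hand": 0.16}
    - {"offset": [0, 0, 0], "dr": [0, 0, 0], "hand": 0.16}
    - {"offset": [0, 0, 0], "dr": [0, 0, 0], "hand": 0.16}
    - {"offset": [0, 0, 0], "dr": [0, 0, 0], "hand": -0.1}
    - {"offset": [0, 0, 0], "dr": [0, 0, 0], "hand": -0.1}
    - {"offset": [0, 0, 0], "dr": [0, 0, 0], "hand": -0.1}

```text
time_s: 27.5
eef_pos: [567.0, -302.9, -7.3]
ee_rot: [-0.0, 0.174, 0.985, -0.0]
force: [0.5, 0.1, -0.1]
grip_width: 0.447
grip_force: 0.0
```

The large pellet has dropped as well. Now the medium one: y-grip, release, then x-grip.

arm_command:
  increments:
    - {"offset": [0, 0, -0.35], "dr": [0, 0, 0], "hand": 0.15}
    - {"offset": [0, 0, -0.35], "dr": [0, 0, 0], "hand": 0.15}
    - {"offset": [0.3, 0.12, 0], "dr": [0, 0, 0], "hand": 0.15}
    - {"offset": [0.3, 0.12, 0], "dr": [0, 0, 0], "hand": 0.15}
    - {"offset": [0.3, 0.12, 0], "dr": [0, 0, 0], "hand": 0.15}
    - {"offset": [0.3, 0.12, 0.1], "dr": [0, 0, 0], "hand": 0.15}
    - {"offset": [0.15, 0.1, 0.2], "dr": [0, 0, 0], "hand": 0.15}
    - {"offset": [0, 0, 0.1], "dr": [0, 0, 0], "hand": 0.15}

```text
time_s: 28.3
eef_pos: [436.6, -179.9, 27.7]
ee_rot: [-0.001, 0.173, 0.985, 0.001]
force: [-0.3, -0.6, 0.1]
grip_width: 0.574
grip_force: 0.0
```

arm_command:
  increments:
    - {"offset": [0, 0, 0], "dr": [0, 0, 0], "hand": 0.15}
    - {"offset": [0, 0, 0], "dr": [0, 0, 0], "hand": 0.15}

```text
time_s: 28.5
eef_pos: [439.5, -183.2, 29.2]
ee_rot: [0.001, 0.174, 0.985, -0.0]
force: [0.5, -0.9, -0.3]
grip_width: 0.575
grip_force: 0.0
```

```bash
python3 -c "
from h import *
go((-78.5,70.3),-7.3,0)
im=ctrl.capture('top');cv2.imwrite('pics/t4.png',im[120:390,195:455,::-1].repeat(2,0).repeat(2,1))"
```

```text
st [-76.2  69.6] -> (-78.5, 70.3) -7.3 offs [0.019 0.006 0.304] dr [-0.001  0.002 -0.005] j1,j6 [-0.64 -1.86]
```

View pics/t4.png

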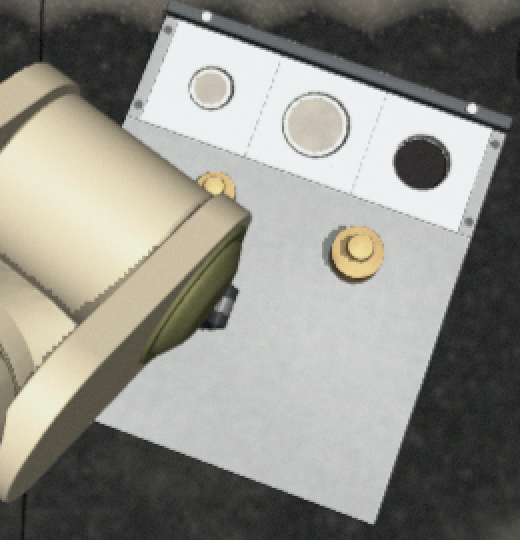

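Both the small (211,88) and large (316,125) pellets sit flat and concentric in their pockets, and the weights haven't moved. On to the medium grasp.

arm_command:
  increments:
    - {"offset": [0.015, 0.006, 0.1], "dr": [0, 0, -0.005], "hand": 0.15}
    - {"offset": [0, 0, 0.1], "dr": [0, 0, 0], "hand": 0.15}
    - {"offset": [0, 0, 0.1], "dr": [0, 0, 0], "hand": 0.15}
    - {"offset": [0, 0, 0], "dr": [0, 0, 0], "hand": -0.1}
    - {"offset": [0, 0, 0], "dr": [0, 0, 0], "hand": -0.3}
    - {"offset": [0, 0, 0], "dr": [0, 0, 0], "hand": -0.3}
    - {"offset": [0, 0, 0], "dr": [0, 0, 0], "hand": -0.3}
    - {"offset": [0, 0, 0], "dr": [0, 0, 0], "hand": -0.3}

```text
time_s: 29.35
eef_pos: [437.3, -181.0, -7.0]
ee_rot: [0.0, 0.172, 0.985, -0.0]
force: [-0.8, 1.3, -0.2]
grip_width: 0.429
grip_force: 20.3
```

arm_command:
  increments:
    - {"offset": [0, 0, 0], "dr": [0, 0, 0], "hand": 0.15}
    - {"offset": [0, 0, 0], "dr": [0, 0, 0], "hand": 0.15}
    - {"offset": [0, 0, -0.2], "dr": [0, 0, 0.1], "hand": 0.15}
    - {"offset": [0, 0, 0], "dr": [0, 0, 0.19], "hand": 0.15}
    - {"offset": [0, 0, 0], "dr": [0, 0, 0.19], "hand": 0.15}
    - {"offset": [0, 0, 0], "dr": [0, 0, 0.19], "hand": 0.15}
    - {"offset": [0, 0, 0], "dr": [0, 0, 0.19], "hand": 0.15}
    - {"offset": [0, 0, 0], "dr": [0, 0, 0.19], "hand": 0.15}

```text
time_s: 30.15
eef_pos: [437.1, -180.9, 16.8]
ee_rot: [0.0, 0.555, 0.832, -0.0]
force: [-0.8, 0.3, -0.1]
grip_width: 0.575
grip_force: 0.0
```

arm_command:
  increments:
    - {"offset": [0, 0, 0], "dr": [0, 0, 0.19], "hand": 0.15}
    - {"offset": [0, 0, 0], "dr": [0, 0, 0.19], "hand": 0.15}
    - {"offset": [0, 0, 0], "dr": [0, 0, 0.19], "hand": 0.15}
    - {"offset": [0, 0, 0], "dr": [0, 0, 0.19], "hand": 0.15}
    - {"offset": [0, 0, 0], "dr": [0, 0, 0.19], "hand": 0.15}
    - {"offset": [0, 0, 0.1], "dr": [0, 0, 0], "hand": 0.15}
    - {"offset": [0, 0, 0.1], "dr": [0, 0, 0], "hand": 0.15}
    - {"offset": [0, 0, 0], "dr": [0, 0, 0], "hand": 0.15}

```text
time_s: 30.95
eef_pos: [436.0, -180.1, -9.3]
ee_rot: [-0.002, 0.817, 0.576, -0.001]
force: [0.6, 0.9, -0.2]
grip_width: 0.572
grip_force: 0.0
```

arm_command:
  increments:
    - {"offset": [0, 0, 0], "dr": [0, 0, 0], "hand": -0.1}
    - {"offset": [0, 0, 0], "dr": [0, 0, 0], "hand": -0.3}
    - {"offset": [0, 0, 0], "dr": [0, 0, 0], "hand": -0.3}
    - {"offset": [0, 0, 0], "dr": [0, 0, 0], "hand": -0.3}
    - {"offset": [0, 0, 0], "dr": [0, 0, 0], "hand": -0.3}

```text
time_s: 31.45
eef_pos: [437.2, -180.9, -7.1]
ee_rot: [0.0, 0.818, 0.575, 0.0]
force: [-0.2, -0.1, -1.1]
grip_width: 0.426
grip_force: 20.1
```

```bash
python3 -c "
from h import *
go((-78.5,-1),-7.3,-90);go((58,-1),-7.3)"
```

```text
st [-79.2  70.9] -> (-78.5, -1) -7.3 offs [-0.599  0.006  0.002] dr [0. 0. 0.] j1,j6 [-0.64 -0.3 ]
st [-79.2  70.9] -> (58, -1) -7.3 offs [-0.6    1.143  0.002] j1,j6 [-0.64 -0.3 ]
```

arm_command:
  increments:
    - {"offset": [-0.1, 0, 0], "dr": [0, 0, 0], "hand": -0.3}
    - {"offset": [-0.15, 0, 0], "dr": [0, 0, 0], "hand": -0.3}
    - {"offset": [-0.15, 0, 0], "dr": [0, 0, 0], "hand": -0.3}
    - {"offset": [-0.13, 0, 0], "dr": [0, 0, 0], "hand": -0.3}
    - {"offset": [-0.07, 0.1, 0], "dr": [0, 0, 0], "hand": -0.3}
    - {"offset": [0, 0.15, 0], "dr": [0, 0, 0], "hand": -0.3}
    - {"offset": [0, 0.15, 0], "dr": [0, 0, 0], "hand": -0.3}
    - {"offset": [0, 0.15, 0], "dr": [0, 0, 0], "hand": -0.3}

```text
time_s: 32.25
eef_pos: [475.1, -272.1, -7.3]
ee_rot: [0.0, 0.818, 0.575, -0.0]
force: [-0.1, -0.4, -0.9]
grip_width: 0.431
grip_force: 20.1
```

arm_command:
  increments:
    - {"offset": [0, 0.15, 0], "dr": [0, 0, 0], "hand": -0.3}
    - {"offset": [0, 0.15, 0], "dr": [0, 0, 0], "hand": -0.3}
    - {"offset": [0, 0.15, 0], "dr": [0, 0, 0], "hand": -0.3}
    - {"offset": [0, 0.12, 0], "dr": [0, 0, 0], "hand": -0.3}
    - {"offset": [0, 0.055, 0], "dr": [0, 0, 0], "hand": -0.3}
    - {"offset": [0, 0, 0], "dr": [0, 0, 0], "hand": -0.3}

```text
time_s: 32.85
eef_pos: [545.5, -297.0, -7.5]
ee_rot: [0.0, 0.818, 0.575, 0.0]
force: [0.1, -0.0, -0.5]
grip_width: 0.432
grip_force: 20.2
```

arm_command:
  increments:
    - {"offset": [0, 0, 0], "dr": [0, 0, -0.18], "hand": -0.3}
    - {"offset": [0, 0, 0], "dr": [0, 0, -0.18], "hand": -0.3}
    - {"offset": [0, 0, 0], "dr": [0, 0, -0.18], "hand": -0.3}
    - {"offset": [0, 0, 0], "dr": [0, 0, -0.18], "hand": -0.3}
    - {"offset": [0, 0, 0], "dr": [0, 0, -0.18], "hand": -0.3}
    - {"offset": [0, 0, 0], "dr": [0, 0, -0.18], "hand": -0.3}
    - {"offset": [0, 0, 0], "dr": [0, 0, -0.18], "hand": -0.3}
    - {"offset": [0, 0, 0], "dr": [0, 0, -0.18], "hand": -0.3}

```text
time_s: 33.65
eef_pos: [544.6, -296.3, -7.3]
ee_rot: [-0.0, 0.38, 0.925, 0.0]
force: [0.4, 0.3, -0.6]
grip_width: 0.429
grip_force: 20.1
```

arm_command:
  increments:
    - {"offset": [0, 0, 0], "dr": [0, 0, -0.18], "hand": -0.3}
    - {"offset": [0, 0, 0], "dr": [0, 0, -0.18], "hand": -0.3}
    - {"offset": [0, 0, 0], "dr": [0, 0, -0.18], "hand": -0.3}
    - {"offset": [0, 0, 0], "dr": [0, 0, -0.02], "hand": -0.3}
    - {"offset": [0, 0, 0], "dr": [0, 0, 0], "hand": -0.3}

```text
time_s: 34.15
eef_pos: [545.0, -296.3, -7.2]
ee_rot: [-0.0, 0.173, 0.985, 0.0]
force: [0.7, 0.5, 0.3]
grip_width: 0.43
grip_force: 20.1
```

```bash
python3 -c "
from h import *
go((62,-79.9),-7.3,0);go((83.9,-79.9),-7.3)"
```

```text
st [61.3 -1.2] -> (62, -79.9) -7.3 offs [-0.008 -0.656  0.   ] dr [ 0.    -0.    -0.004] j1,j6 [-0.69 -1.91]
st [61.3 -1.2] -> (83.9, -79.9) -7.3 offs [-0.19  -0.655  0.   ] j1,j6 [-0.69 -1.91]
```

arm_command:
  increments:
    - {"offset": [0, -0.1, 0], "dr": [0, 0, 0], "hand": -0.3}
    - {"offset": [0, -0.14, 0], "dr": [0, 0, 0], "hand": -0.3}
    - {"offset": [0, -0.14, 0], "dr": [0, 0, 0], "hand": -0.3}
    - {"offset": [0, -0.14, 0], "dr": [0, 0, 0], "hand": -0.3}
    - {"offset": [0, -0.1, 0], "dr": [0, 0, 0], "hand": -0.3}
    - {"offset": [-0.09, -0.035, 0], "dr": [0, 0, 0], "hand": -0.3}
    - {"offset": [-0.095, 0, 0], "dr": [0, 0, 0], "hand": -0.3}
    - {"offset": [0, 0, 0], "dr": [0, 0, 0], "hand": -0.3}

```text
time_s: 34.95
eef_pos: [540.1, -378.8, -7.4]
ee_rot: [0.0, 0.172, 0.985, -0.0]
force: [-0.2, 0.1, 0.1]
grip_width: 0.431
grip_force: 20.1
```

arm_command:
  increments:
    - {"offset": [0, 0, 0], "dr": [0, 0, 0], "hand": -0.3}
    - {"offset": [0, 0, 0], "dr": [0, 0, 0], "hand": -0.3}

```text
time_s: 35.15
eef_pos: [539.3, -377.6, -7.4]
ee_rot: [-0.0, 0.172, 0.985, 0.0]
force: [0.1, -0.6, -0.1]
grip_width: 0.43
grip_force: 20.1
```

```bash
python3 -c "
from h import *
go((83.9,-79.9),-7.3,0)"
```

```text
st [ 83.4 -79.7] -> (83.9, -79.9) -7.3 offs [-0.004 -0.002 -0.001] dr [ 0.    -0.001 -0.   ] j1,j6 [-0.79 -2.01]
```

arm_command:
  increments:
    - {"offset": [-0.003, -0.001, 0], "dr": [0, 0, 0], "hand": -0.03}
    - {"offset": [0, 0, 0], "dr": [0, 0, 0], "hand": -0.03}
    - {"offset": [0, 0, 0], "dr": [0, 0, 0], "hand": -0.03}
    - {"offset": [0, 0, 0], "dr": [0, 0, 0], "hand": -0.3}
    - {"offset": [0, 0, 0], "dr": [0, 0, 0], "hand": -0.3}
    - {"offset": [0, 0, 0], "dr": [0, 0, 0], "hand": -0.3}

```text
time_s: 35.75
eef_pos: [540.1, -378.0, -7.3]
ee_rot: [-0.0, 0.172, 0.985, -0.0]
force: [0.4, -0.8, 0.2]
grip_width: 0.348
grip_force: 0.0
```

It has dropped. I'll retract to clear the view and check all three.

arm_command:
  increments:
    - {"offset": [0, 0, -0.35], "dr": [0, 0, 0], "hand": -0.3}
    - {"offset": [0, 0, -0.4], "dr": [0, 0, 0], "hand": -0.3}
    - {"offset": [0.35, 0, 0], "dr": [0, 0, 0], "hand": -0.3}
    - {"offset": [0.4, 0, 0], "dr": [0, 0, 0], "hand": -0.3}
    - {"offset": [0.4, 0, 0], "dr": [0, 0, 0], "hand": -0.3}
    - {"offset": [0.4, 0, 0], "dr": [0, 0, 0], "hand": -0.3}
    - {"offset": [0.3, 0, 0], "dr": [0, 0, 0], "hand": -0.3}
    - {"offset": [0, 0, 0], "dr": [0, 0, 0], "hand": -0.3}

```text
time_s: 36.55
eef_pos: [328.3, -301.2, 82.7]
ee_rot: [-0.001, 0.172, 0.985, 0.001]
force: [0.1, -0.3, 0.7]
grip_width: 0.347
grip_force: 0.0
```

```bash
python3 -c "
from h import *
im=ctrl.capture('top');cv2.imwrite('pics/t5.png',im[120:390,195:455,::-1].repeat(2,0).repeat(2,1))
a=cv2.cvtColor(cv2.imread('pics/top0.png'),cv2.COLOR_BGR2HSV);b=cv2.cvtColor(im,cv2.COLOR_RGB2HSV)
for h in(a,b):
  for u,v in((373,247),(302,216)):
    m=h[v-25:v+25,u-25:u+25,1]>80;y,x=np.nonzero(m);print(x.mean().round(2),y.mean().round(2),end=' ')
"
```

```text
24.81 24.62 25.19 25.15 22.84 26.77 25.14 25.06
```

View pics/t5.png

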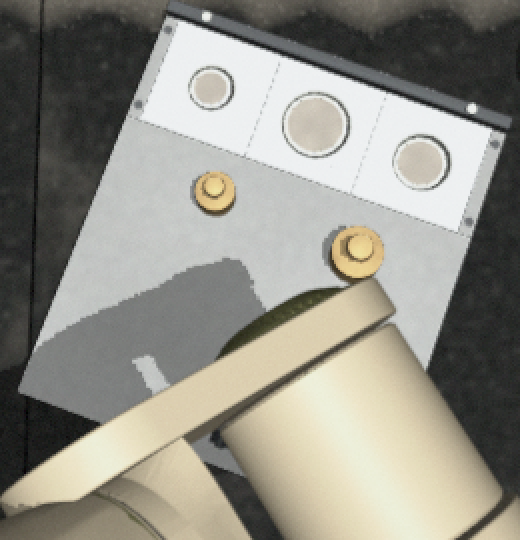

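The picture shows all three pellets concentric in their pockets at (211,88), (316,125) and (421,162), and both weights where they were. Handing in.

```bash
python3 -c "
from rig import ctrl
print(ctrl.finish_job())"
```

```text
the job is handed in; nothing more can be done
None
```

I slid all three pellets into their own pockets and handed the job in at about 37 s. The last top view shows each pellet centred in its pocket and both brass weights unmoved, but the hand-in returned no verdict.

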